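# Tip a kit of clamps into the empty carton

## Task

Turn the leaning steel pan level by its crank handle and load every boss-head clamp lying on the bench into it. Then swing the pan over with the crank to empty all the clamps into the empty carton beside it (not into the one that is already packed), turn the pan back level, and lay the cardboard lid squarely on the carton you filled, covering it. Leave the bottle and the tape roll where they are.

Things in the scene. Friction and masses are not known exactly. Their poses are not given: they have to be found in the camera images.
- pan (a joint): tilt of the steel pan on its pivot stand, rad: 0 is level (mouth up), positive leans its mouth towards the +y side of the stand (cradle), negative towards -y; stops at -1.8 and +1.8. A stiff friction hinge (about 0.5 N m): it stays where it is left, and turns with about 6 to 11 N at the crank. Past about 1.6 everything in it slides out
- cradle: the fixed pivot stand: a blue base plate 270 x 115 x 8 mm with a chromed post (18 mm thick) at 100 mm in front of and behind its centre, up to 227 mm. Origin under the centre of the base plate at bench height; its x axis runs along the pivot shaft, away from the robot, y towards the left carton, z up
- pivot (a point): point on the pivot axis at the middle of the pan, 215 mm above the bench; the axis runs along the x axis of cradle
- crank_grip (a point): middle of the usable length of the crank's black grip bar, a round bar 22 mm in diameter and 90 mm long, parallel to the pivot axis on the robot's side of the stand (its middle 171 mm, this point 178 mm in front of the pan's centre), 85 mm from the axis on a flat crank arm 120 mm in front of the pan's centre. The bar stands straight above the axis when the pan is level and moves with the pan, to the side the mouth leans to
- pan_floor (a point): middle of the inner floor of the pan, 10 mm above the pivot axis when level; x along the pivot axis, z out of the mouth. The pan is an open steel trough: inside 160 mm along the axis, 80 mm across the floor, sides flaring out to 170 mm across at the mouth, 75 mm deep (mouth 300 mm above the bench when level), walls 4 mm
- carton_empty: the carton with nothing in it: open cardboard box, fixed, 187 x 175 x 85 mm (x, y, z), walls and floor 5 mm, at one side of the stand, its centre about 164 mm from the pivot axis (which side varies). The mouth of the level pan overhangs its inner edge by about 15 mm, high above it, so a lid of full size cannot come straight down past the pan: it comes in low from the outer side. Origin under its centre at bench height
- carton_packed: the same carton, filled with foam and a white motor with a blue cap that rises to 96 mm; fixed, at the other side of the stand. Origin under its centre at bench height
- lid: flat cardboard lid 203 x 191 x 6 mm (x, y, z), 0.15 kg, with a black handle block on its middle, 22 mm in x by 80 mm in y, its top 46 mm above the lid's underside. Origin at the centre of its underside; it starts flat on the bench and goes flat on the carton's rim, its x along the carton's x (either way round)
- clamp1: boss-head clamp: a grey aluminium block 58 x 34 x 36 mm (x, y, z) with a round black thumb knob, 26 mm in diameter and 18 mm long, on its +x face (76 mm long in all), about 0.1 to 0.2 kg. Origin at the centre of the block. It lies on the bench, its z up. None if absent: there are 2 to 4 clamps
- clamp2: boss-head clamp: a grey aluminium block 58 x 34 x 36 mm (x, y, z) with a round black thumb knob, 26 mm in diameter and 18 mm long, on its +x face (76 mm long in all), about 0.1 to 0.2 kg. Origin at the centre of the block. It lies on the bench, its z up. None if absent: there are 2 to 4 clamps
- clamp3: boss-head clamp: a grey aluminium block 58 x 34 x 36 mm (x, y, z) with a round black thumb knob, 26 mm in diameter and 18 mm long, on its +x face (76 mm long in all), about 0.1 to 0.2 kg. Origin at the centre of the block. It lies on the bench, its z up. None if absent: there are 2 to 4 clamps
- clamp4: boss-head clamp: a grey aluminium block 58 x 34 x 36 mm (x, y, z) with a round black thumb knob, 26 mm in diameter and 18 mm long, on its +x face (76 mm long in all), about 0.1 to 0.2 kg. Origin at the centre of the block. It lies on the bench, its z up. None if absent: there are 2 to 4 clamps
- bottle: bystander: white bottle 66 mm in diameter, 150 mm tall, standing. Origin at the centre of its underside
- tape: bystander: clear tape roll 100 mm in diameter, 48 mm high, lying flat. Origin at the centre of its underside
Things that resemble listed ones, but are neither listed nor needed, are in the scene too. Leave any pink or yellow look-alike of the clamp1 alone.

How it is judged:
On the way, in this order (a step that is already met when the one before it is completed fails the run):
1. the pan is turned level (within 0.12 rad) (value of joint pan between -0.12 and 0.12 rad), for 0.2 s.
2. all the clamps lie in the level pan, let go (all of step 1 and x of clamp1 in the frame of pan_floor between -0.085 and 0.085 m and y of clamp1 in the frame of pan_floor between -0.085 and 0.085 m and z of clamp1 in the frame of pan_floor between 0 and 0.09 m and x of clamp2 in the frame of pan_floor between -0.085 and 0.085 m and y of clamp2 in the frame of pan_floor between -0.085 and 0.085 m and z of clamp2 in the frame of pan_floor between 0 and 0.09 m and x of clamp3 in the frame of pan_floor between -0.085 and 0.085 m and y of clamp3 in the frame of pan_floor between -0.085 and 0.085 m and z of clamp3 in the frame of pan_floor between 0 and 0.09 m and x of clamp4 in the frame of pan_floor between -0.085 and 0.085 m and y of clamp4 in the frame of pan_floor between -0.085 and 0.085 m and z of clamp4 in the frame of pan_floor between 0 and 0.09 m and contact force between the fingers and anything else below 0.3 N), for 0.3 s.
3. the pan is tipped over by more than 1.3 rad and all the clamps are in the empty carton ((value of joint pan above 1.3 rad or value of joint pan below -1.3 rad) and x of clamp1 in the frame of carton_empty between -0.089 and 0.089 m and y of clamp1 in the frame of carton_empty between -0.083 and 0.083 m and z of clamp1 in the frame of carton_empty between 0 and 0.085 m and x of clamp2 in the frame of carton_empty between -0.089 and 0.089 m and y of clamp2 in the frame of carton_empty between -0.083 and 0.083 m and z of clamp2 in the frame of carton_empty between 0 and 0.085 m and x of clamp3 in the frame of carton_empty between -0.089 and 0.089 m and y of clamp3 in the frame of carton_empty between -0.083 and 0.083 m and z of clamp3 in the frame of carton_empty between 0 and 0.085 m and x of clamp4 in the frame of carton_empty between -0.089 and 0.089 m and y of clamp4 in the frame of carton_empty between -0.083 and 0.083 m and z of clamp4 in the frame of carton_empty between 0 and 0.085 m), for 0.2 s.
4. the pan is turned back level (within 0.12 rad) (all of step 1), for 0.2 s.
At the end, for the whole second after the job is handed in: all the clamps lie inside the carton that was empty, the pan is level within 0.12 rad, and the lid lies at rest, flat on that carton's rim, centred within 12 mm and square within 0.1 rad (all of step 4 and x of clamp1 in the frame of carton_empty between -0.089 and 0.089 m and y of clamp1 in the frame of carton_empty between -0.083 and 0.083 m and z of clamp1 in the frame of carton_empty between 0 and 0.085 m and x of clamp2 in the frame of carton_empty between -0.089 and 0.089 m and y of clamp2 in the frame of carton_empty between -0.083 and 0.083 m and z of clamp2 in the frame of carton_empty between 0 and 0.085 m and x of clamp3 in the frame of carton_empty between -0.089 and 0.089 m and y of clamp3 in the frame of carton_empty between -0.083 and 0.083 m and z of clamp3 in the frame of carton_empty between 0 and 0.085 m and x of clamp4 in the frame of carton_empty between -0.089 and 0.089 m and y of clamp4 in the frame of carton_empty between -0.083 and 0.083 m and z of clamp4 in the frame of carton_empty between 0 and 0.085 m and horizontal distance between lid and carton_empty below 0.012 m and z of lid in the frame of carton_empty between 0.08 and 0.09 m and angle between lid's own z axis and vertical below 0.05 rad and angle between the x axis of lid and the x axis of carton_empty, either way round below 0.1 rad and linear speed of lid below 0.02 m/s); the robot touches nothing.
It fails at once if the bottle is moved more than 30 mm (distance of bottle from where it was at the start of the episode above 0.03 m).
It fails at once if the tape roll is moved more than 30 mm (distance of tape from where it was at the start of the episode above 0.03 m).
Of clamp1, clamp2, clamp3, clamp4 only 2 to 4 are there at a start; the rules pass over those that are not, and their reading is None.
At some moment in a run one of clamp1, clamp2, clamp3, clamp4, lid may be knocked a few centimetres aside while the robot is not near it.
Once in a run the grip may slacken for a moment while it holds something.
It also fails if it takes over 210 s, if anything falls off the work surface, if the arm or the gripper's body presses on something with over 40 N, if the wrist force passes 120 N, or if a joint passes its speed limit or range.

## Robot

A 7-joint arm with a two-finger parallel gripper is mounted at the origin on the work surface. World frame = base frame: x ahead of the robot, y to its left, z up, the work surface at z = 0. Lengths are in m, angles in rad, forces in N, time in s.
With the tool pointing down it reaches from about 0.425 to 0.95 m from the base axis. Payload 4.7 kg.
Tool frame: the origin (TCP) lies between the finger pads; the fingertips stand 25 mm ahead of it and the grasp point (between the pads) lies 6 mm ahead of it; z points along the fingers, y is the line along which they close (so a half turn about z gives the same grasp; the last joint's range is limited). The gripper opens to 85 mm and grips with 20 to 120 N. Pads are 22 mm wide; open, the fingers measure 114 mm over their backs; the gripper's body (76 mm by 85 mm) begins 54 mm behind the grasp point. The pads swing forward as they close: fully open they stand 13 mm farther back than shut.
Start: joints at [-1.186, 0.469, -0.049, 1.532, 0.024, 1.141, -0.082], TCP at [0.271, 0.618, 0.256] pointing down, gripper open.
Joint ranges: [-2.59, 2.59], [-0.33, 1.99], [-1.39, 1.29], [0.1, 2.45], [-1.04, 4.18], [0.21, 1.99], [-2.66, 2.66]. Speed limits (rad/s): [2.57, 2.57, 3.14, 3.14, 3.14, 3.14, 3.14].

## Interface

Orientations are given as a 3x3 rotation matrix whose columns are the frame's x, y, z axes.
In Python, from rig import * gives the robot as it stands. Calls block until the motion is done:
- movep(position, orientation): joint-space move of the TCP to a pose.
- move_l(position, attitude=None, feed=0.15, until_force=None): straight line of the TCP; attitude=None keeps the orientation; feed is the mean speed in m/s. With until_force (N) it stops when the force on the tool has changed by that much, and returns True; else False.
- move_joints(angles): joint-space move.
- command_gripper(opening, newtons=None): finger opening in m; newtons is the grip in N (None keeps the last); returns when the fingers have stopped.
- sleep(seconds).
- inverse_kinematics(position, orientation): joint angles nearest the present ones, or None.
- sense(): the state.
- camera(name): name is "scene" or "side" or "wrist"; returns (picture, depth): 400x640x3 uint8, red, green, blue; 400x640 float32, m along the optical axis (not along the pixel's ray), 0 where there is no reading.
- camera_params(name): a dict with "K" (3x3 intrinsics, pixels), "position" and "rotation" of the camera in the world; the wrist camera has in their place "tool_from_camera" (4x4, takes a point from camera to tool coordinates, whose origin is the TCP and whose axes are the flange's). Camera axes: x right, y down, z forward; pixel columns grow to the right and rows downward; lengths in m; the calibration is good to about 2 mm. A picture is of the moment at which its call begins: read the wrist's pose just before it. camera_params takes no time and is no camera call.
A pose or a line that the arm cannot do raises Unreachable and nothing moves.
- finish_job(): hands the job in; it is judged then, once.
The state is a dict: "time_s": time; "joint_pos": joint angles; "qd": joint speeds; "joint_efforts": joint torques, N m; "position": TCP position; "tcp_rot": TCP orientation; "wrist_force": force on the tool from outside, world axes, zero at the start; "ft_torque": the same for the moment, N m; "finger_gap": finger opening in m; "gripper_force": force on a finger pad.
Only numpy, scipy, OpenCV 4.12 (cv2) and the standard library are available. Lean on these libraries where they do the work, as an engineer would, in place of code of your own. Each camera call takes 0.05 s, during which the arm holds its last target. There are 200 camera calls.

## Working session

There is one attempt and no reset: what is moved stays moved. The work goes in short steps, each a Python script; the robot and the scene stay as the last script left them, time stands still between calls to the robot, and variables do not carry over. Pictures are saved under pics/ and viewed, at most 14 in all, crops included, and the job is handed in when it is done.

```bash
ls; mkdir -p pics
python3 - <<'E'
from rig import *
import cv2
for n in ("scene","side"):
    p,d=camera(n); cv2.imwrite(f"pics/{n}0.png",p[:,:,::-1]); import numpy as np; np.save(f"pics/{n}0.npy",d)
    print(n,camera_params(n))
print(camera_params("wrist")); s=sense(); print(s)
E
```

```text
pics
scene {'K': array([[387.48501034,   0.        , 317.85186041],
       [  0.        , 387.48501034, 202.1112191 ],
       [  0.        ,   0.        ,   1.        ]]), 'position': array([1.20875855, 0.02442317, 1.03914766]), 'rotation': array([[-0.13977745,  0.75192019, -0.6442657 ],
       [ 0.99012386,  0.11324488, -0.08264583],
       [ 0.01081672, -0.64945487, -0.7603232 ]])}
side {'K': array([[499.9482012 ,   0.        , 314.15013083],
       [  0.        , 499.9482012 , 200.53595529],
       [  0.        ,   0.        ,   1.        ]]), 'position': array([-0.18680157,  1.0047982 ,  1.20210139]), 'rotation': array([[-0.8569136 , -0.31706655,  0.40640852],
       [-0.5152991 ,  0.54663704, -0.6600415 ],
       [-0.01288087, -0.77502048, -0.63180483]])}
{'K': array([[301.18480767,   0.        , 309.9329436 ],
       [  0.        , 301.18480767, 197.26866623],
       [  0.        ,   0.        ,   1.        ]]), 'tool_from_camera': array([[ 3.24608613e-04, -9.59851899e-01, -2.80507090e-01,
         7.24552731e-02],
       [ 9.99999892e-01,  2.18017296e-04,  4.11199098e-04,
    
[... 353 characters left out ...]
5e-04, -2.28743149e-03,  1.68511006e-03, -2.15507634e-03,
        6.81636669e-05,  1.03907953e-03, -1.85948732e-05]), 'joint_efforts': array([ 3.78605300e-04, -5.11514890e+01, -4.69598710e-02, -2.38388443e+01,
        1.08153329e-02,  4.41726777e-03, -2.13664401e-05]), 'position': array([0.2711689 , 0.61760132, 0.25533955]), 'tcp_rot': array([[-9.15627748e-01,  4.02026513e-01, -7.13789525e-04],
       [ 4.02027147e-01,  9.15626207e-01, -1.68019593e-03],
       [-2.19189179e-05, -1.82539678e-03, -9.99998334e-01]]), 'wrist_force': array([-0.06435846, -0.25031546, -0.12345786]), 'ft_torque': array([-0.0151625 ,  0.02140086,  0.00986273]), 'gripper_force': 0.0, 'finger_gap': 0.08583107599454994}
```

View pics/scene0.png

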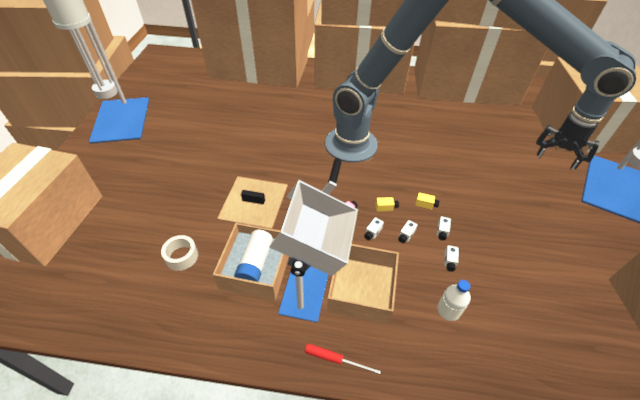

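View pics/side0.png

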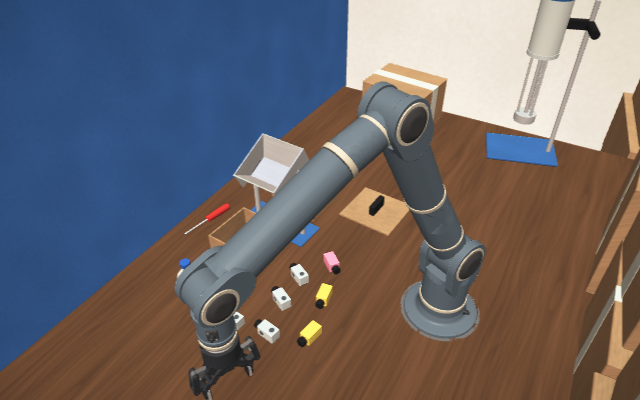

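Scene: the candidates are grey clamps at (373,228), (408,231), (444,228) and (452,257), which match the description. The yellow pieces at (387,204) and (427,201) and the pink one at (350,207) are look-alikes. The empty carton is at (364,280) on the +y side and the packed one at (250,262). The lid is at (253,200), the bottle at (454,300), the tape at (180,253) and the crank at (335,175). Next I'll take one close crop to check the choice.

```bash
cat > h.py <<'E'
import numpy as np, cv2
from rig import *
def world(name,d,u,v,P=None):
    P=P or camera_params(name); z=d[int(round(v)),int(round(u))]
    c=np.linalg.inv(P["K"])@[u,v,1]*z
    return P["rotation"]@c+P["position"]
def cloud(name,d,T=None):
    """world xyz map; T=(R,p) of tool for wrist"""
    P=camera_params(name); v,u=np.mgrid[:400,:640]
    c=np.stack([(u-P["K"][0,2])/P["K"][0,0],(v-P["K"][1,2])/P["K"][1,1],np.ones(u.shape)],-1)*d[...,None]
    if name=="wrist":
        M=P["tool_from_camera"]; c=c@M[:3,:3].T+M[:3,3]; return c@T[0].T+T[1]
    return c@P["rotation"].T+P["position"]
def Rdown(yaw):
    """tool z down, closing axis y at angle yaw from world x"""
    y=np.array([np.cos(yaw),np.sin(yaw),0]); z=np.array([0,0,-1.]); return np.stack([np.cross(y,z),y,z],1)
E
python3 - <<'E'
from h import *
p=cv2.imread("pics/scene0.png"); d=np.load("pics/scene0.npy"); W=cloud("scene",d)
cv2.imwrite("pics/c1.png",cv2.resize(p[140:330,210:480],None,fx=2.95,fy=2.95,interpolation=cv2.INTER_CUBIC))
for n,u,v in [("c1",375,225),("c2",410,228),("c3",445,225),("c4",453,254),("y1",387,204),("y2",427,201),("pk",350,207),("bott",462,286),("tape",180,253),("lidh",253,196),("lid",235,195),("bar",336,170),("boss",298,267)]: print(n,W[v,u].round(3))
# grey clamps: pixels with low saturation, height 20..50
hsv=cv2.cvtColor(p,cv2.COLOR_BGR2HSV)
m=((W[...,2]>.024)&(W[...,2]<.045)&(hsv[...,1]<60)&(hsv[...,2]>110)).astype(np.uint8); m[:, :355]=0; m[275:]=0
n,l,st,c=cv2.connectedComponentsWithStats(m)
for i in range(1,n):
    if st[i,4]>25:
        q=W[l==i][:,:2]; q=q[W[l==i][:,2]>.032]; r=cv2.minAreaRect((q*1000).astype(np.float32)); print(c[i].round(),st[i,4],r)
# lid plane & cartons
def rect(mask,name):
    q=W[mask][:,:2]; print(name,len(q),cv2.minAreaRect((q*1000).astype(np.float32)))
v,u=np.mgrid[:400,:640]
rect((u>215)&(u<290)&(v>170)&(v<228)&(W[...,2]>.003)&(W[...,2]<.012)&(hsv[...,1]>60)&(hsv[...,2]>160),"lid")
rect((u>322)&(u<402)&(v>240)&(v<322)&(W[...,2]>.078)&(W[...,2]<.092),"rim")
rect((u>210)&(u<300)&(v>220)&(v<300)&(W[...,2]>.078)&(W[...,2]<.088),"rimp")
rect((u>270)&(u<330)&(v>255)&(v<325)&(W[...,2]>.002)&(W[...,2]<.016)&(hsv[...,0]>95)&(hsv[...,0]<125)&(hsv[...,1]>120),"base")
E
```

```text
c1 [0.429 0.113 0.037]
c2 [0.421 0.226 0.034]
c3 [0.393 0.339 0.034]
c4 [0.506 0.354 0.038]
y1 [0.333 0.149 0.037]
y2 [0.3   0.284 0.038]
pk [0.554 0.025 0.261]
bott [0.679 0.333 0.148]
tape [ 0.602 -0.49  -0.   ]
lidh [ 0.372 -0.306  0.044]
lid [ 0.343 -0.384  0.004]
bar [ 0.462 -0.023  0.3  ]
boss [ 0.733 -0.082  0.231]
[601.  32.] 85 ((-1094.891357421875, 1293.0218505859375), (18.675912857055664, 222.35690307617188), 89.80335235595703)
[470.  96.] 42 ((-366.65020751953125, 504.80572509765625), (10.50550651550293, 51.4794807434082), 6.743015289306641)
[362. 146.] 50 ((43.123504638671875, 45.78752136230469), (10.746297836303711, 66.90281677246094), 51.73672103881836)
[621. 165.] 26 ((7.1481781005859375, 1015.3803100585938), (14.657837867736816, 12.434927940368652), 36.12981033325195)
[444. 225.] 162 ((390.0786437988281, 336.0943908691406), (33.05167007446289, 62.85751724243164), 84.87745666503906)
[374. 226.] 164 ((429.5889892578125, 109.18685913085938), (33.64027404785156, 56.82471466064453), 63.78133010864258)
[408. 229.] 164 ((423.8720397949219, 219.4062042236328), (33.51762390136719, 57.277095794677734), 61.985877990722656)
[451. 255.] 192 ((503.3611145019531, 351.32293701171875), (33.19969177246094, 59.77770233154297), 85.04164123535156)
lid 1862 ((363.0768127441406, -299.23638916015625), (223.461181640625, 207.23805236816406), 86.57476806640625)
rim 463 ((644.0453491210938, 85.72660064697266), (175.0413818359375, 190.56997680664062), 86.1084976196289)
rimp 834 ((625.87890625, -201.58570861816406), (262.4715881347656, 193.9950714111328), 82.8824234008789)
base 1543 ((679.5250854492188, -79.83880615234375), (112.79015350341797, 168.3160858154297), 85.66951751708984)
```

View pics/c1.png

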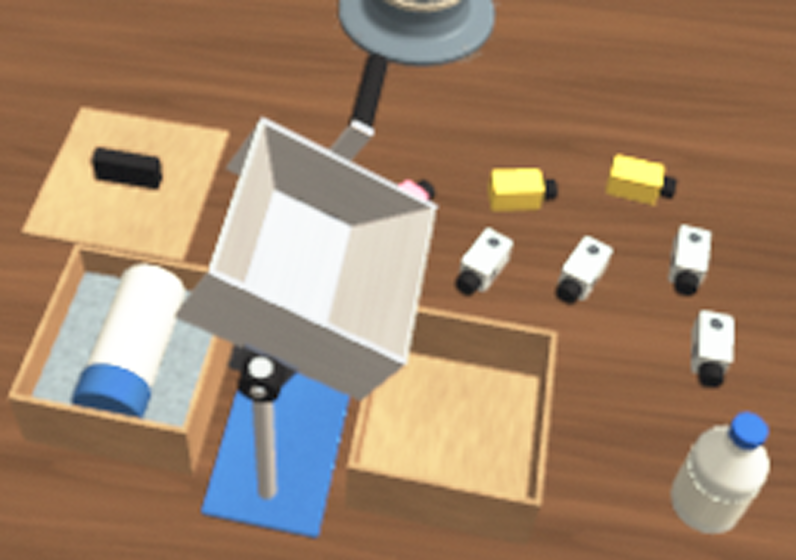

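The crop confirms four grey clamps with black knobs. The yellow and pink pieces are decoys. The empty carton is on the +y side, and the crank leans about 0.46 rad towards +y. Next: set the pan level.

```bash
cat >> h.py <<'E'
YAW=-0.070; C0=np.array([0.631,-0.078])
XP=np.array([np.cos(YAW),np.sin(YAW)]); YP=np.array([-np.sin(YAW),np.cos(YAW)])
def cp(x,y,z): return np.r_[C0+x*XP+y*YP,z]
def pick_R(pos,yaw):
    q0=sense()["joint_pos"]; best=None
    for y in (yaw,yaw+np.pi):
        q=inverse_kinematics(pos,Rdown(y))
        if q is not None:
            q=np.array(q); c=np.abs(q-q0).max()
            if best is None or c<best[0]: best=(c,Rdown(y))
    if best is None: raise Exception(f"no ik {pos} {yaw}")
    return best[1]
def go(pos,yaw):
    R=pick_R(pos,yaw); movep(pos,R); return R
def bar(th,dz=0.006,x=-0.178): return cp(x,0.085*np.sin(th),0.215+0.085*np.cos(th)+dz)
def swing(a,b,feed=0.08,step=0.12):
    for t in np.linspace(a,b,max(2,int(abs(b-a)/step)+1))[1:]: move_l(bar(t),feed=feed)
def snap(name,f=None):
    s=sense(); p,d=camera(name)
    if f: cv2.imwrite(f"pics/{f}.png",p[:,:,::-1])
    return p,d,cloud(name,d,(s["tcp_rot"],s["position"]))
def clamps(p,W):
    hsv=cv2.cvtColor(p,cv2.COLOR_RGB2HSV)
    m=((W[...,2]>.024)&(W[...,2]<.045)&(hsv[...,1]<60)&(hsv[...,2]>110)&(W[...,0]>.3)&(W[...,0]<.56)&(W[...,1]>.04)&(W[...,1]<.5)).astype(np.uint8)
    n,l,st,c=cv2.connectedComponentsWithStats(m); out=[]
    for i in range(1,n):
        q=W[l==i]; q=q[q[:,2]>.031][:,:2]
        if len(q)>60:
            (x,y),(w,h),a=cv2.minAreaRect((q*1000).astype(np.float32))
            if w>h: w,h,a=h,w,a+90
            out.append((x/1000,y/1000,w,h,np.radians(a)))
    return out
E
python3 - <<'E'
from h import *
p=cv2.imread("pics/scene0.png"); d=np.load("pics/scene0.npy"); W=cloud("scene",d)
v,u=np.mgrid[:400,:640]
m=(u>328)&(u<345)&(v>155)&(v<186)&(p.max(2)<70)&(W[...,2]>.24)
q=W[m]; rel=q[:,:2]-C0; print(len(q),np.c_[rel@XP,rel@YP,q[:,2]][::6].round(3))
yp=np.median(rel@YP); z=np.median(q[:,2]); th=np.arctan2(yp,z-.215); print(th)
R=go(bar(th)+[0,0,.12],YAW+np.pi/2); s=sense(); print(s["position"],s["joint_pos"].round(2))
p,d,W=snap("wrist","w1")
E
```

```text
155 [[-0.215  0.032  0.299]
 [-0.206  0.036  0.305]
 [-0.207  0.034  0.3  ]
 [-0.202  0.032  0.3  ]
 [-0.209  0.047  0.297]
 [-0.203  0.046  0.298]
 [-0.195  0.041  0.3  ]
 [-0.189  0.039  0.302]
 [-0.183  0.038  0.304]
 [-0.182  0.035  0.3  ]
 [-0.178  0.031  0.3  ]
 [-0.184  0.046  0.297]
 [-0.173  0.042  0.303]
 [-0.17   0.04   0.302]
 [-0.164  0.039  0.303]
 [-0.161  0.034  0.301]
 [-0.172  0.049  0.294]
 [-0.164  0.044  0.297]
 [-0.153  0.043  0.304]
 [-0.152  0.041  0.301]
 [-0.144  0.037  0.304]
 [-0.142  0.035  0.302]
 [-0.14   0.032  0.299]
 [-0.145  0.048  0.297]
 [-0.138  0.044  0.3  ]
 [-0.136  0.047  0.299]]
0.4422167649011837
[ 0.4561775  -0.02828963  0.41759479] [-0.57 -0.03  0.53  1.8   0.02  1.37  1.46]
```

View pics/w1.png

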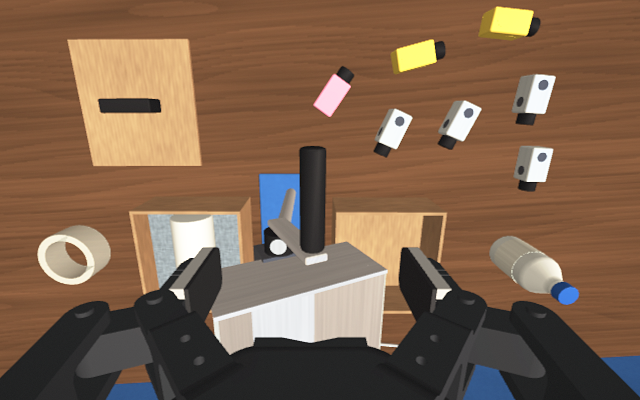

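The wrist view shows the bar at (313,200), centred between the fingers. Next: grip it and turn the pan level.

```bash
python3 - <<'E'
from h import *
th=0.44
print(move_l(bar(th),feed=.1,until_force=15), sense()["position"]-bar(th))
command_gripper(0.0,30); s=sense(); print(s["finger_gap"],s["gripper_force"],s["wrist_force"])
swing(th,0.0); s=sense(); print(s["position"],s["wrist_force"])
command_gripper(0.06); move_l(bar(0)+[0,0,.12]); print(sense()["time_s"])
movep([.35,.42,.35],pick_R([.35,.42,.35],np.pi/2));
E
python3 - <<'E'
from h import *
p,d,W=snap("scene","s2"); np.save("pics/W2.npy",W)
for c in clamps(p,W): print(np.round(c,3))
rel=W[...,:2]-C0; xp=rel@XP; yp=rel@YP
# mouth rim heights either side
for sg in (1,-1):
    m=(np.abs(xp)<.06)&(np.abs(yp-sg*.087)<.012)&(W[...,2]>.25)&(W[...,2]<.34); print(sg,m.sum(),np.percentile(W[m][:,2],[50,95,99]) if m.any() else 0)
m=(np.abs(xp)<.06)&(np.abs(yp)<.03)&(W[...,2]>.2)&(W[...,2]<.25);print("floor",m.sum(),np.polyfit(yp[m],W[m][:,2],1))
cv2.imwrite("pics/s2c.png",cv2.resize(p[140:330,210:480,::-1],None,fx=2.5,fy=2.5))
E
```

```text
False [ 3.99844728e-04 -1.84465608e-05  5.59413674e-04]
0.02100984253096836 29.578447937965393 [-0.72271157  4.8387407   4.32719892]
[ 0.45432527 -0.06142831  0.30788974] [-3.19589153  8.87320583 11.43642961]
6.8917
[ 0.39   0.336 33.115 61.388  1.416]
[ 0.429  0.11  35.013 57.446  1.054]
[ 0.423  0.219 33.635 57.596  1.108]
[ 0.505  0.351 33.346 61.263  1.462]
1 246 [0.29018358 0.29755567 0.2987273 ]
-1 200 [0.29735291 0.30225443 0.30331639]
floor 619 [-0.02909622  0.22456213]
```

View pics/s2c.png

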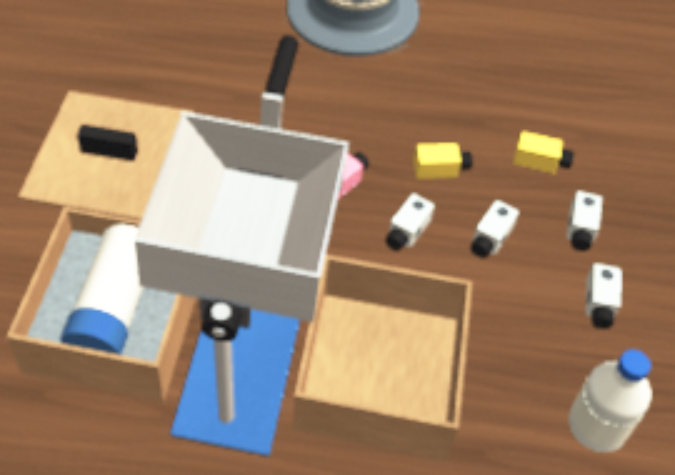

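The pan is level (floor slope −0.03), and all four clamps are still where they were. Loading now.

```bash
cat > load.py <<'E'
from h import *
import sys
SLOTS=[(-.048,-.018),(.030,-.018),(-.048,.018),(.030,.018)]
k0=int(sys.argv[1]); n=int(sys.argv[2])
CL=[.35,.42,.35]
for k in range(k0,k0+n):
    p,d,W=snap("scene"); L=clamps(p,W); print(k,[np.round(c,3).tolist() for c in L])
    L.sort(key=lambda c:c[1]); x,y,w,h,a=L[0]
    if a<.3: a+=np.pi
    if a>np.pi/2+1.2: a-=np.pi
    command_gripper(.085)
    R=go([x,y,.15],a); move_l([x,y,.030],feed=.12,until_force=15); 
    command_gripper(0,50); move_l([x,y,.40],feed=.3); s=sense(); print("gap",s["finger_gap"],s["position"][2])
    if s["finger_gap"]<.03: print("MISSED"); break
    flip=0 if R[:,1]@[np.cos(a),np.sin(a),0]>0 else np.pi
    Rp=Rdown(YAW+np.pi/2+flip); X=cp(*SLOTS[k],.40); movep(X,Rp); X[2]=.294
    g=sense()["finger_gap"]
    hit=move_l(X,feed=.12,until_force=12); print("place",g,sense()["finger_gap"],hit)
    command_gripper(.050); X[2]=.40; move_l(X,feed=.25); movep(CL,pick_R(CL,np.pi/2)); print(sense()["time_s"])
E
python3 load.py 0 1
python3 - <<'E'
from h import *
p,d,W=snap("scene"); cv2.imwrite("pics/s3c.png",cv2.resize(p[140:330,210:480,::-1],None,fx=2,fy=2))
E
```

```text
0 [[0.391, 0.336, 34.163, 58.583, 1.412], [0.428, 0.111, 33.694, 59.752, 1.105], [0.422, 0.22, 34.086, 58.22, 1.116], [0.504, 0.351, 33.888, 59.024, 1.484]]
gap 0.0332881324177206 0.39839959846076617
place 0.03285470600882596 0.03297061212357691 False
18.6083
```

View pics/s3c.png

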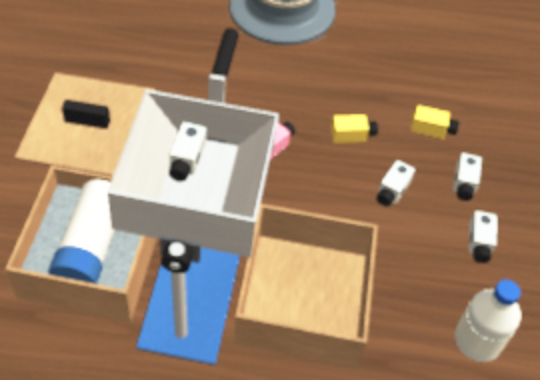

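The first clamp lies in the pan at (186,150), as planned. Loading the rest.

```bash
python3 load.py 1 3
python3 - <<'E'
from h import *
p,d,W=snap("scene"); print(clamps(p,W)); cv2.imwrite("pics/s4c.png",cv2.resize(p[140:330,210:480,::-1],None,fx=2.4,fy=2.4))
rel=W[...,:2]-C0; xp=rel@XP; yp=rel@YP
for sg in (1,-1):
    m=(np.abs(xp)<.06)&(np.abs(yp-sg*.087)<.012)&(W[...,2]>.25)&(W[...,2]<.34); print(sg,np.percentile(W[m][:,2],[50,95,99]))
E
```

```text
1 [[0.39, 0.336, 33.273, 60.239, 1.444], [0.423, 0.22, 33.794, 61.151, 1.105], [0.504, 0.351, 33.531, 59.567, 1.482]]
gap 0.03361305586093491 0.3983867568370997
place 0.033764267293547603 0.03334600046956548 False
28.8917
2 [[0.39, 0.336, 33.798, 61.29, 1.402], [0.506, 0.351, 33.966, 58.649, 1.491]]
gap 0.03330121628579914 0.39854387158295407
place 0.03318165230299846 0.03331731430489441 False
38.775
3 [[0.522, 0.371, 33.924, 58.049, 1.545]]
gap 0.033413114906384336 0.3982796887203285
place 0.03349767765261801 0.033377199883864374 False
49.025
[]
1 [0.29062761 0.29799185 0.29898506]
-1 [0.29686107 0.30175165 0.30287498]
```

View pics/s4c.png

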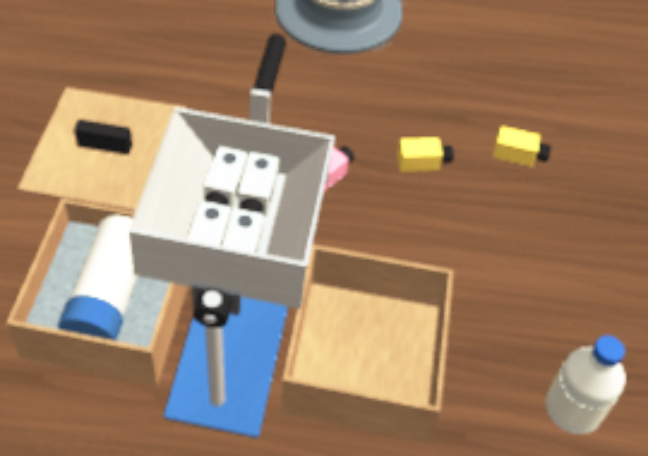

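All four clamps are in the level pan. Next: swing it over to +y.

Run:
```python
from h import *
command_gripper(.085)
go(bar(0.03)+[0,0,.12],YAW+np.pi/2); move_l(bar(.03),feed=.1,until_force=15)
command_gripper(0,40); print(sense()["finger_gap"])
swing(.03,1.73,feed=.06); sleep(1.0)
s=sense(); rel=s["position"][:2]-C0; print(rel@XP,rel@YP,s["position"][2],"th",np.arctan2(rel@YP,s["position"][2]-.221),s["wrist_force"],s["finger_gap"],s["time_s"])
p,d,W=snap("scene"); cv2.imwrite("pics/s5c.png",cv2.resize(p[140:330,210:480,::-1],None,fx=2.4,fy=2.4))
```

```text
0.02036958408894879
-0.17787223393137488 0.08696961392788119 0.20730406277155322 th 1.7269931077262983 [ 4.05005577  6.92328368 -6.81394089] 0.020507965834489807 58.8417
```

View pics/s5c.png

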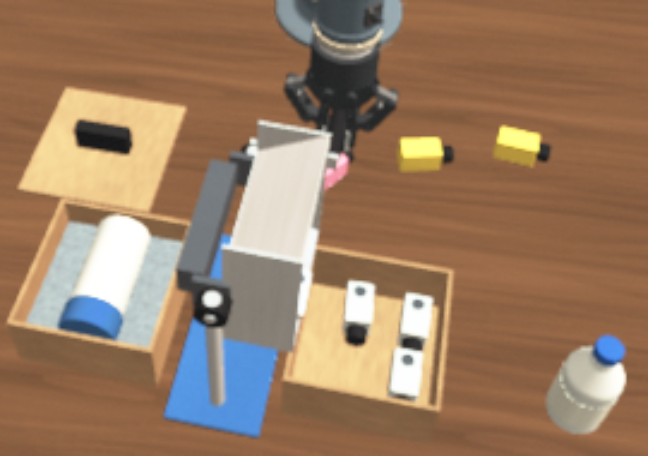

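Three clamps are in the carton. There is also a white sliver at crop (307,275), next to the pan mouth, so I'll check its height.

Run:
```python
from h import *
p,d,W=snap("scene"); cv2.imwrite("pics/s6c.png",cv2.resize(p[215:310,310:410,::-1],None,fx=6,fy=6,interpolation=cv2.INTER_CUBIC))
rel=W[...,:2]-C0; print([(u,v,(rel[v,u]@XP).round(3),(rel[v,u]@YP).round(3),W[v,u,2].round(3)) for u,v in [(337,252),(338,254),(338,257),(337,260),(339,250),(341,255),(336,256)]])
```

```text
[(337, 252, np.float64(-0.025), np.float64(0.08), np.float64(0.131)), (338, 254, np.float64(0.006), np.float64(0.087), np.float64(0.169)), (338, 257, np.float64(0.015), np.float64(0.088), np.float64(0.169)), (337, 260, np.float64(0.025), np.float64(0.087), np.float64(0.17)), (339, 250, np.float64(-0.033), np.float64(0.085), np.float64(0.13)), (341, 255, np.float64(-0.089), np.float64(0.087), np.float64(0.02)), (336, 256, np.float64(0.015), np.float64(0.083), np.float64(0.172))]
```

View pics/s6c.png

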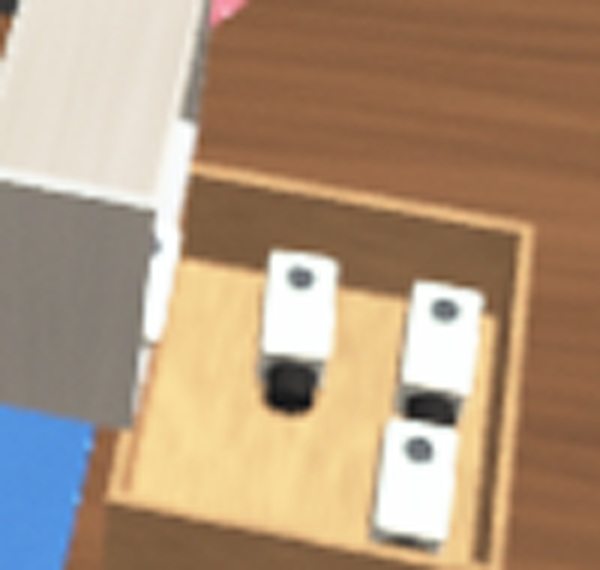

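The fourth clamp is still on the pan's lip at about z 0.15, y' 0.085. I'll shake the crank near the stop.

Run:
```python
from h import *
for i in range(2):
    move_l(bar(1.60),feed=.2); move_l(bar(1.775),feed=.3)
sleep(.7); s=sense(); print(s["time_s"],s["wrist_force"],s["position"]-bar(1.775))
p,d,W=snap("scene"); cv2.imwrite("pics/s7c.png",cv2.resize(p[215:310,310:410,::-1],None,fx=5,fy=5,interpolation=cv2.INTER_CUBIC))
p,d,W=snap("side"); cv2.imwrite("pics/side7.png",cv2.resize(p[100:300,150:350,::-1],None,fx=3,fy=3,interpolation=cv2.INTER_CUBIC))
```

```text
60.6417 [ 5.3485311  11.36241348 -9.26586841] [ 0.00032869  0.00356969 -0.0006237 ]
```

View pics/s7c.png

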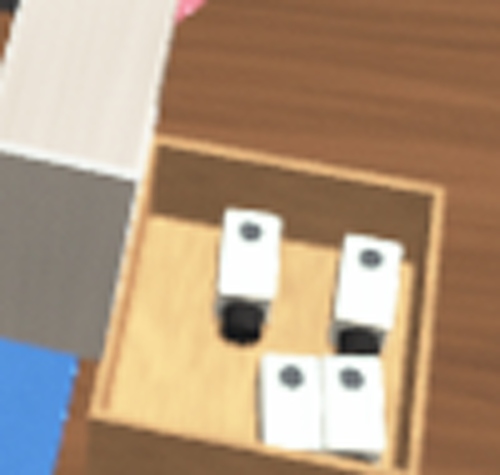

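View pics/side7.png

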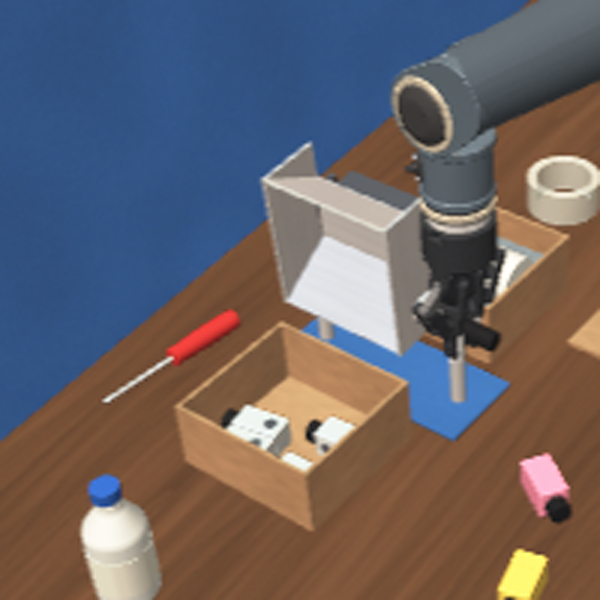

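All four are in the carton. Next: turn the pan back level, then measure the carton rim and the lid with the wrist camera.

```bash
cat >> h.py <<'E'
def rect(W,m):
    q=(W[m][:,:2]*1000).astype(np.float32); (x,y),(w,h),a=cv2.minAreaRect(q)
    return np.round([len(q),x,y,w,h,a],1)
E
python3 - <<'E'
from h import *
swing(1.775,-.035,feed=.1); print(sense()["time_s"])
command_gripper(.06); move_l(bar(0)+[0,0,.14])
p,d,W=snap("scene")
rel=W[...,:2]-C0; xp=rel@XP; yp=rel@YP
m=(np.abs(xp)<.06)&(np.abs(yp)<.03)&(W[...,2]>.2)&(W[...,2]<.25);print("floor",m.sum(),np.polyfit(yp[m],W[m][:,2],1))
def card(p): 
    h=cv2.cvtColor(p,cv2.COLOR_RGB2HSV); return (h[...,1]>60)&(h[...,2]>120)
m=(W[...,2]>.079)&(W[...,2]<.091)&(np.abs(xp)<.11)&(yp>.06)&(yp<.27); print("rim scene",rect(W,m))
# wrist over the carton
X=cp(0,.20,.45); go(X,YAW+np.pi/2); p,d,W=snap("wrist","wc"); rel=W[...,:2]-C0; xp=rel@XP; yp=rel@YP
m=(W[...,2]>.079)&(W[...,2]<.091)&(np.abs(xp)<.11)&(yp>.06)&(yp<.27); print("rim wrist",rect(W,m))
X=[.40,-.30,.42]; go(X,np.pi/2*0+YAW); p,d,W=snap("wrist","wl")
m=(W[...,2]>.0025)&(W[...,2]<.011)&card(p)&(abs(W[...,0]-.37)<.17)&(abs(W[...,1]+.3)<.17); print("lid",rect(W,m))
m2=(W[...,2]>.035)&(W[...,2]<.055)&(abs(W[...,0]-.37)<.17)&(abs(W[...,1]+.3)<.17); print("handle",rect(W,m2), np.median(W[m2][:,2]))
o=p[:,:,::-1].copy(); o[m]=(0,0,255); o[m2]=(0,255,0); cv2.imwrite("pics/wl2.png",o); print(sense()["time_s"])
E
```

```text
64.4917
floor 622 [0.00525068 0.22455705]
rim scene [522.  643.7  85.9 175.2 191.   86. ]
rim wrist [1700.   641.    86.3  175.4  186.9   85.9]
lid [ 1.361e+04  3.697e+02 -3.002e+02  3.392e+02  3.397e+02  1.000e-01]
handle [1139.   437.2 -250.5  221.6  169.5   11.4] 0.046826014433763274
69.0
```

View pics/wl2.png

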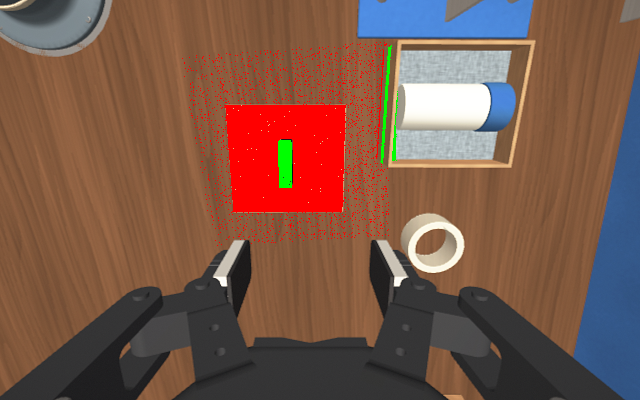

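The lid is at (287,158) px with its handle at (285,163); the loose red and green pixels around it are depth noise. I'll isolate the lid, grasp the handle, carry it over and check it before sliding it in.

```bash
cat >> h.py <<'E'
def big(m,k=5):
    m=cv2.morphologyEx(m.astype(np.uint8),cv2.MORPH_OPEN,np.ones((k,k))); n,l,st,_=cv2.connectedComponentsWithStats(m)
    return l==1+np.argmax(st[1:,4])
CE=np.array([.6415,.0862]); CYAW=np.radians(-4.0)
CX=np.array([np.cos(CYAW),np.sin(CYAW)]); CY=np.array([-np.sin(CYAW),np.cos(CYAW)])
E
cat > lid.py <<'E'
from h import *
p,d,W=snap("wrist")
h=cv2.cvtColor(p,cv2.COLOR_RGB2HSV); near=(abs(W[...,0]-.37)<.17)&(abs(W[...,1]+.3)<.17)
mh=big((W[...,2]>.035)&(W[...,2]<.055)&near&(h[...,2]<70),3); rh=rect(W,mh)
ml=big((W[...,2]>.0025)&(W[...,2]<.011)&near); rl=rect(W,ml); print("lid",rl,"handle",rh,np.median(W[mh][:,2]))
x,y,w,hh,a=rh[1:]; 
if w>hh: a+=90
a=np.radians(a); a=(a+np.pi/2)%np.pi-np.pi/2   # short axis = lid x
al=np.radians(rl[5]); al=al+np.round((a-al)/(np.pi/2))*np.pi/2; print("yaw handle,lid",a,al)
import sys
if len(sys.argv)<2: sys.exit()
xy=rh[1:3]/1000; off=rl[1:3]/1000-xy; print("off",off)
command_gripper(.085); R=go(np.r_[xy,.20],al)
print(move_l(np.r_[xy,.038],feed=.1,until_force=10)); command_gripper(0,90)
print("gap",sense()["finger_gap"]); move_l(np.r_[xy,.42],feed=.12); s=sense(); print("gap",s["finger_gap"],s["wrist_force"],s["time_s"])
E
python3 lid.py
```

```text
lid [11465.    356.8  -312.9   189.7   204.6    86.2] handle [ 570.   358.  -311.    76.4   19.8   85.4] 0.047008772211064226
yaw handle,lid -0.08028514559173949 -0.06632251157578439
```

```bash
python3 lid.py go
python3 - <<'E'
from h import *
s=sense(); R=s["tcp_rot"]; a=np.arctan2(R[1,1],R[0,1]); flip=0 if np.cos(a-CYAW)>0 else np.pi
Rp=Rdown(CYAW+flip)
T=CE+.055*CY
movep(np.r_[T,.42],Rp); print("gap",sense()["finger_gap"])
print(move_l(np.r_[T,.145],feed=.12,until_force=15)); s=sense(); print("gap",s["finger_gap"],s["position"],s["time_s"],s["wrist_force"])
p,d,W=snap("scene","s8"); r=W[...,:2]-CE; cx=r@CX; cy=r@CY
for lo,hi in ((.095,.12),):
    m=big((W[...,2]>lo)&(W[...,2]<hi)&(abs(cx)<.16)&(cy>-.12)&(cy<.2),3); print(lo,rect(W,m),np.percentile(W[m][:,2],[5,50,95]),"expect",T)
cv2.imwrite("pics/s8c.png",cv2.resize(p[140:330,260:500,::-1],None,fx=2.8,fy=2.8))
E
```

```text
lid [11507.    357.   -312.9   189.5   203.4    86.2] handle [ 565.   357.9 -311.1   76.4   19.8   85.3] 0.046949313791193936
yaw handle,lid -0.08203047484373371 -0.06632251157578439
off [-0.0009 -0.0018]
False
gap 0.021294417074096916
gap 0.021181332105413814 [ 0.77543337 -0.14285533 -1.17880971] 76.075
gap 0.020632862147551615
False
gap 0.020751165965480954 [0.64562259 0.14110741 0.14550458] 80.45 [ 0.04697778  0.64898748 -0.75363194]
0.095 [3808.   647.2  138.5  191.5  206.2   86. ] [0.10946328 0.11246007 0.11536636] expect [0.64533661 0.14106602]
```

View pics/s8c.png

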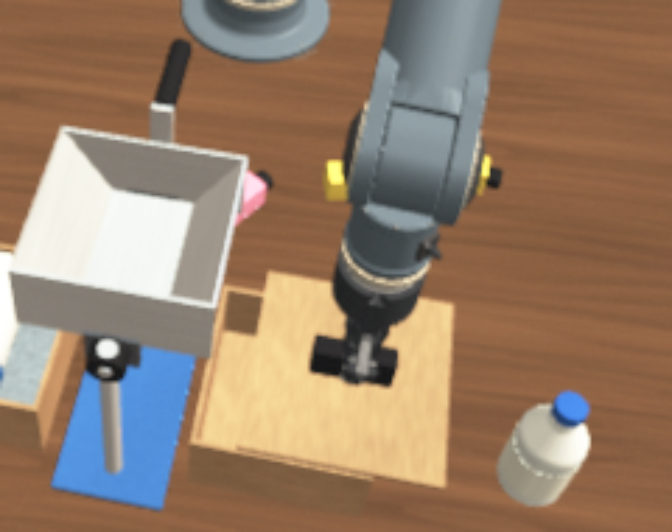

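The lid is held square and about 55 mm outboard. Next: slide it in, lower it and release.

Run:
```python
from h import *
s=sense(); P=s["position"].copy(); P[2]=.135
move_l(P,feed=.05); P[:2]+=[-.0035,-.0526]
print("slide hit",move_l(P,feed=.06,until_force=10))
P[2]=.119; print("touch",move_l(P,feed=.02,until_force=4)); s=sense(); print(s["position"],s["finger_gap"])
command_gripper(.05); P=s["position"].copy(); P[2]+=.10; move_l(P,feed=.1); P[:2]+=.05*CY; P[2]=.42; move_l(P,feed=.2)
movep([.35,.42,.40],pick_R([.35,.42,.40],np.pi/2)); sleep(.3)
p,d,W=snap("scene"); r=W[...,:2]-CE; cx=r@CX; cy=r@CY
m=big((W[...,2]>.08)&(W[...,2]<.105)&(abs(cx)<.16)&(abs(cy)<.14),3); print(rect(W,m),np.percentile(W[m][:,2],[5,50,95]))
pl=np.c_[W[m][:,:2],np.ones(m.sum())]; print(np.linalg.lstsq(pl,W[m][:,2],rcond=None)[0])
rel=W[...,:2]-C0; xp=rel@XP; yp=rel@YP
m=(np.abs(xp)<.06)&(np.abs(yp)<.03)&(W[...,2]>.2)&(W[...,2]<.25);print("floor",np.polyfit(yp[m],W[m][:,2],1)); print(sense()["time_s"])
cv2.imwrite("pics/s9c.png",cv2.resize(p[140:330,210:480,::-1],None,fx=2.4,fy=2.4))
```

```text
slide hit False
touch True
[0.64208505 0.08864464 0.12338554] 0.020844179431854886
[4045.   643.7   85.7  191.   205.7   86. ] [0.08736293 0.09034696 0.09347115]
[-0.00126618 -0.00037402  0.09129996]
floor [0.00573412 0.22451145]
87.0417
```

View pics/s9c.png

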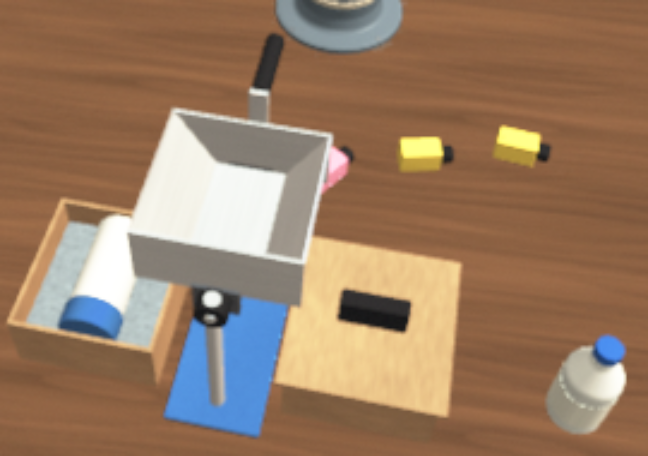

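The lid lies flat and square: its measured centre matches the carton's to within about 1 mm. The pan is empty and level.

```bash
python3 -c "
from rig import *
print(finish_job())"
```

```text
the job is handed in; nothing more can be done
None
```

The job is handed in at about 87 s, with no verdict returned: all four clamps are in the formerly empty carton, the lid is flat and square on it, the pan is level and empty, and the bottle and tape roll were not touched.

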